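# Put the slate coaster away in the sloping rack

## Task

Put the loose slate coaster away: lift the tealight holder off it and stand it on the round white tile, slide the coaster along its channel until it juts out over an end of the pine board, then take it by its sides and lay it squarely on top of the coaster in the sloping rack. Last, swing the wire keeper fully down over the two coasters. Set things down gently without dropping or tipping them, and leave the pot, comb, carabiner and clamp where they are.

Things in the scene. Friction and masses are not known exactly. Their poses are not given: they have to be found in the camera images.
- board: Chunky pale pine board, 240 (x) x 130 (y) x 49 mm high, fixed. Origin: centre of its underside; x runs along the channel, the end at -x is the one nearest the robot. A channel 66 mm wide and 9 mm deep runs along its middle and is open at both ends; the channel floor is 40 mm above the origin, the top of the board 49 mm. The space beyond each end is empty.
- coaster: Dark slate coaster, 100 (x) x 60 (y) x 8 mm thick, about 120 g, loose, lying flat in the board's channel, so its sides cannot be gripped there. Origin: centre of its underside, z up through its thickness, x along the channel. It slides when its end is pushed; with 40 mm jutting out it still rests flat.
- tealight: Amber glass tealight holder, a straight cup 54 mm in diameter and 52 mm high, about 120 g, standing upright on the loose coaster at the start. Origin: centre of its underside, z up.
- mat: Round white ceramic tile, 90 mm in diameter and 4 mm thick, fixed flat on the shelf. Origin: centre of its underside, z up.
- rack: Green-painted wooden coaster rack, fixed, about 125 x 70 mm, standing on the shelf. Origin: centre of its underside. Its bed slopes at 30 degrees, rising towards the rack's +x (towards the robot, so it faces away from the robot), 50 mm wide and open at both sides; a foot lip stands 22 mm proud of the bed at the low (-x, far) end. Uphill along the bed is (0.866, 0, 0.5) and square out of the bed is (-0.5, 0, 0.866) in this frame. The bed meets the lip at (-52, 0, 24) mm.
- lower_coaster: The second dark slate coaster, 100 (x, up the slope) x 60 (y) x 8 mm thick, loose, lying on the rack's bed against the lip. Origin: centre of its underside, z square out of the bed. The other coaster goes on top of it, edges matching: its underside centre 8 mm along this z.
- keeper (a joint): Angle of the rack's steel wire keeper about its hinge: 0 is fully down, parallel to the bed above the coasters, its stop; it grows as it swings up and towards the robot, to 2.4 at most. A stiff hinge (about 0.03 N m): it stays where it is left and must be pushed all the way.
- keeper_bar (a point): Middle of the keeper's cross bar, 48 mm long, wire 5 mm thick, parallel to the rack's y, 60 mm from the hinge line.
- keeper_hinge (a point): Middle of the keeper's hinge line, which is parallel to the rack's y, at the top end of the bed, 24 mm square above the bed: (33, 0, 101) mm in the rack's frame.
- pot: Bystander: blue lidded ceramic pot with a cork stopper, 80 mm in diameter, 72 mm high. Origin: centre of its underside.
- comb: Bystander: navy plastic comb, 130 x 32 x 5 mm, lying flat. Origin: centre of its underside.
- carabiner: Bystander: stainless steel carabiner, 78 x 39 x 8 mm, lying flat. Origin: centre of its underside.
- clamp: Bystander: small aluminium clamp standing up, gripping a round wooden coaster 90 mm in diameter on edge; 100 mm high. Origin: centre of its underside.

How it is judged:
On the way, in this order (a step that is already met when the one before it is completed fails the run):
1. the tealight holder stands upright and let go on the white tile (horizontal distance between tealight and mat below 0.02 m and z of tealight in the frame of mat between 0.001 and 0.008 m and angle between tealight's own z axis and vertical below 0.1 rad and contact force between the fingers and tealight below 0.05 N), for 0.2 s.
2. the coaster, lying flat in the channel, juts at least 25 mm out over an end of the board ((x of coaster in the frame of board below -0.095 m or x of coaster in the frame of board above 0.095 m) and angle between coaster's own z axis and vertical below 0.06 rad and contact force between coaster and board above 0.05 N and z of coaster in the frame of board between 0.036 and 0.044 m), for 0.2 s.
3. the coaster lies squarely on the lower coaster in the rack, let go (x of coaster in the frame of lower_coaster between -0.012 and 0.012 m and y of coaster in the frame of lower_coaster between -0.01 and 0.01 m and z of coaster in the frame of lower_coaster between 0.005 and 0.011 m and angle between the z axis of coaster and the z axis of lower_coaster, either way round below 0.1 rad and angle between the x axis of coaster and the x axis of lower_coaster, either way round below 0.15 rad and contact force between coaster and lower_coaster above 0.05 N and contact force between the fingers and coaster below 0.05 N and linear speed of coaster below 0.02 m/s), for 0.2 s.
4. the keeper is fully down (value of joint keeper below 0.1 rad), for 0.2 s.
At the end, for the whole second after the job is handed in: The tealight holder stands upright wholly on the tile (centres within 20 mm), the coaster flat on the lower coaster (12 mm along, 10 mm across, 0.15 rad), which is still on the bed (about 12 mm); the keeper is within 0.1 rad of fully down; all let go and at rest (all of step 1 and all of step 3 and x of lower_coaster in the frame of rack between -0.022 and 0.005 m and y of lower_coaster in the frame of rack between -0.012 and 0.012 m and z of lower_coaster in the frame of rack between 0.04 and 0.058 m and value of joint keeper below 0.1 rad and linear speed of tealight below 0.02 m/s); the robot touches nothing.
It fails at once if the pot, comb, carabiner or clamp moved by more than 20 mm (distance of any of pot, comb, carabiner, clamp from where it was at the start of the episode above 0.02 m).
It fails at once if the tealight holder tips over (more than 0.5 rad) (angle between tealight's own z axis and vertical above 0.5 rad).
It fails at once if the tealight holder is dropped or flung (faster than 0.3 m/s out of the fingers) (contact force between the fingers and tealight below 0.02 N and linear speed of tealight above 0.3 m/s).
It fails at once if the coaster is dropped or flung (faster than 0.3 m/s out of the fingers) (contact force between the fingers and coaster below 0.02 N and linear speed of coaster above 0.3 m/s).
It also fails if it takes over 72 s, if anything falls off the work surface, if the arm or the gripper's body presses on something with over 40 N, if the wrist force passes 120 N, or if a joint passes its speed limit or range.

## Robot

A 6-joint arm with a two-finger parallel gripper is mounted at the origin on the work surface. World frame = base frame: x ahead of the robot, y to its left, z up, the work surface at z = 0. Lengths are in m, angles in rad, forces in N, time in s.
With the tool pointing down it reaches from about 0.25 to 0.775 m from the base axis. Payload 4 kg.
Tool frame: the origin (TCP) lies between the finger pads; the fingertips stand 11 mm ahead of it and the grasp point (between the pads) lies 8 mm behind it (tips_ahead is the distance from the TCP to the fingertips, in m); z points along the fingers, y is the line along which they close (so a half turn about z gives the same grasp; the last joint's range is limited). The gripper opens to 94 mm and grips with 3 to 60 N. Pads are 16 mm wide; open, the fingers measure 119 mm over their backs; the gripper's body (75 mm by 177 mm) begins 78 mm behind the grasp point.
Start: joints at [-1.413, 0.087, 1.371, -0, 1.684, -0.103], TCP at [0.142, -0.531, 0.217] pointing down, gripper open.
Joint ranges: [-3.1, 3.1], [-0.76, 2.03], [0.27, 2.55], [-1.08, 4.22], [0.17, 2.65], [-2.57, 2.57]. Speed limits (rad/s): [2.79, 2.79, 3.14, 3.14, 3.14, 3.14].

## Interface

Orientations are given as a unit quaternion [x, y, z, w].
In Python, from cell import observe, grab_frame, camera_params, hand_in, spot_in, spot_point, tips_ahead gives the robot as it stands.
- The arm moves only by the shell command python3 -m creep 'ROWS' [FORCE]. ROWS is a JSON object of lists of equal length, an entry for each row: "travel": the shift along the tool's x, y, z in units of 3 cm (1.0 is 3 cm), a list of three; "dr": the turn, a rotation vector about the tool's x, y, z in units of pi rad (1.0 is pi rad), a list of three; "claw": the gripper command: -1 is shut, 1 is fully open, values between are in proportion. In form: {"travel": [[x, y, z], ...], "dr": [[wx, wy, wz], ...], "claw": [claw, ...]}. A call has 1 to 8 rows; each row shifts and turns the commanded pose from where the row before left it, along the tool's axes as they then stand; what a row does not reach is not made up. A row lasts 1/8 s, in which the tool goes at most 62.5 mm and 10.7 degrees, less where a joint would pass 70% of its speed; a pose out of reach is approached as far as the arm can. A call with a number of a shift or a turn outside -1 to 1 is refused whole. A call with a gripper value outside its range is refused whole. The fingers move at their own pace and stop on an object; FORCE is the grip in N (left out, the last holds). Time passes only in rows, so rows that do not move let the fingers close. It gives the time, the measured TCP pose, the force, the opening and the grip force at its end, in the units of the state.
- observe(): the state, without advancing time (a new reading comes with each control period).
- grab_frame(name): name is "scene" or "top" or "wrist"; returns the picture (420x560x3 uint8, blue, green, red); there is no depth.
- camera_params(name): a dict with "fx", "fy", "cx", "cy" (pixels), "cam_to_world" (4x4, takes a point from camera to world coordinates). Camera axes: x right, y up, looking along -z (the intrinsics and any distortion apply to the point x, -y, -z); pixel columns grow to the right and rows downward; lengths in m; the calibration is good to about 2 mm. A picture is of the moment at which its call begins: read the wrist's pose just before it. camera_params takes no time and is no camera call; for the wrist camera it gives the pose at the moment of the call.
- hand_in(): hands the job in; it is judged then, once.
Trained networks look in the newest picture that a camera, given by its name, has taken for a name from the list of things; names that differ only in an ending like _2 or _b are one class to them, and where a whole thing is asked for, a point or a joint stands for the part that bears it (a point fixed in the world has none). Each returns a list of dicts, best first, with "confidence" (0 to 1); they miss things now and then, are a little off and sometimes report something else, mostly with a low value. They report only what shows in the picture. A call takes as long as a camera call.
- spot_in(camera, name): "bbox" ([left, top, right, bottom] in pixels, round what is visible of it).
- spot_point(camera, name): "point" ([column, row] in pixels: a listed point, or the origin of a listed thing).
The state is a dict: "t": time; "joint_positions": joint angles; "joint_velocities": joint speeds; "joint_efforts": joint torques, N m; "tcp_pos": TCP position; "ee_rot": TCP orientation; "force": force on the tool from outside, world axes, zero at the start; "moment": the same for the moment, N m; "width": finger opening in m; "grip_force": force on a finger pad.
Only numpy, scipy, OpenCV 4.12 (cv2) and the standard library are available. Lean on these libraries where they do the work, as an engineer would, in place of code of your own. Each camera call takes 0.05 s, during which the arm holds its last target. There are 200 camera calls.

## Working session

There is one attempt and no reset: what is moved stays moved. The work goes in short steps, Python scripts to look and compute and a shell command to move; the robot and the scene stay as the last step left them, time stands still between calls to the robot, and variables do not carry over. Pictures are saved under pics/ and viewed, at most 10 in all, crops included, and the job is handed in when it is done.

```bash
ls; mkdir -p pics; cat > h.py <<'E'
import numpy as np, cv2
from cell import *
from scipy.spatial.transform import Rotation as R
def ray(cam,px):
    p=camera_params(cam); M=np.array(p['cam_to_world'])
    d=np.array([(px[0]-p['cx'])/p['fx'],-(px[1]-p['cy'])/p['fy'],-1.])
    return M[:3,3],M[:3,:3]@d
def onz(cam,px,z):
    o,d=ray(cam,px); return o+d*(z-o[2])/d[2]
def proj(cam,P):
    p=camera_params(cam); M=np.array(p['cam_to_world'])
    c=M[:3,:3].T@(np.array(P)-M[:3,3]); return np.array([p['cx']+p['fx']*c[0]/-c[2],p['cy']-p['fy']*c[1]/-c[2]])
def tri(a,b):
    A=np.zeros((3,3));B=np.zeros(3)
    for o,d in (a,b):
        d=d/np.linalg.norm(d);Q=np.eye(3)-np.outer(d,d);A+=Q;B+=Q@o
    x=np.linalg.solve(A,B); g=[np.linalg.norm((np.eye(3)-np.outer(d,d)/(d@d))@(x-o)) for o,d in (a,b)]
    return x,max(g)
E
python3 - <<'E'
from h import *
print(observe()); print(camera_params('top')); print(tips_ahead)
ims=[grab_frame(c) for c in('scene','top')]
for c,i in zip(('scene','top'),ims): cv2.imwrite(f'pics/{c}0.png',i)
for n in 'board coaster tealight mat rack lower_coaster keeper_bar keeper_hinge pot comb carabiner clamp'.split():
    pts={}
    for c in('scene','top'):
        r=spot_point(c,n)
        print(n,c,[(np.round(q['point']),round(q['confidence'],2)) for q in r[:3]])
        if r: pts[c]=ray(c,r[0]['point'])
    if len(pts)==2:
        x,g=tri(*pts.values());print('   ',x.round(3),round(g,4))
E
```

```text
pics
{'t': 0.0, 'joint_positions': array([-1.41308609e+00,  8.79680221e-02,  1.37224107e+00, -2.58622604e-05,
        1.68358495e+00, -1.03124718e-01]), 'joint_velocities': array([-0.00219269,  0.00054107,  0.00089744,  0.00069987,  0.00149103,
        0.00150141]), 'joint_efforts': array([ 1.67226308e-04, -3.40178132e+01, -3.02427292e+01,  7.19153392e-02,
        3.31026712e-02, -1.95020912e-04]), 'tcp_pos': array([ 0.14173008, -0.53088831,  0.21530372]), 'ee_rot': array([ 9.91507275e-01,  1.30046576e-01, -4.28830351e-05, -1.09993395e-03]), 'force': array([-0.84162701,  0.21886379, -0.43434383]), 'moment': array([0.00735534, 0.04122007, 0.01540418]), 'grip_force': 0.0, 'width': 0.09423159443926565}
{'fx': 509.44045340824795, 'fy': 509.44045340824795, 'cx': 277.1085699021274, 'cy': 212.0598108402781, 'cam_to_world': array([[ 0.013507  ,  0.98042035, -0.19645227,  0.35059409],
       [-0.99986275,  0.01512817,  0.0067539 ,  0.01860465],
       [ 0.00959363,  0.19633409,  0.98049013,  1.20725967],
       [ 0.        ,  0.        ,  0.        ,  1.        ]])}
0.011
board scene [(array(
[... 1011 characters left out ...]
56., 188.]), 0.66)]
keeper_hinge top [(array([203., 248.]), 0.61), (array([291., 158.]), 0.37)]
    [0.49  0.169 0.107] 0.0019
pot scene [(array([270., 289.]), 0.85), (array([360., 173.]), 0.25)]
pot top [(array([292., 157.]), 0.75)]
    [ 0.732 -0.026  0.004] 0.0011
comb scene [(array([144., 204.]), 0.7)]
comb top [(array([447., 250.]), 0.96), (array([363., 229.]), 0.67)]
    [ 0.506 -0.399  0.002] 0.0023
carabiner scene [(array([287., 199.]), 0.55)]
carabiner top [(array([278., 269.]), 0.74), (array([275., 230.]), 0.6)]
    [0.456 0.    0.003] 0.0074
clamp scene [(array([432., 232.]), 0.76), (array([270., 288.]), 0.44)]
clamp top [(array([119., 230.]), 0.76)]
    [0.54  0.381 0.006] 0.0039
```

View pics/scene0.png

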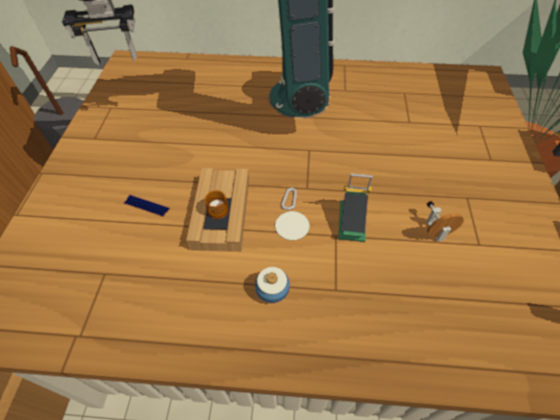

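View pics/top0.png

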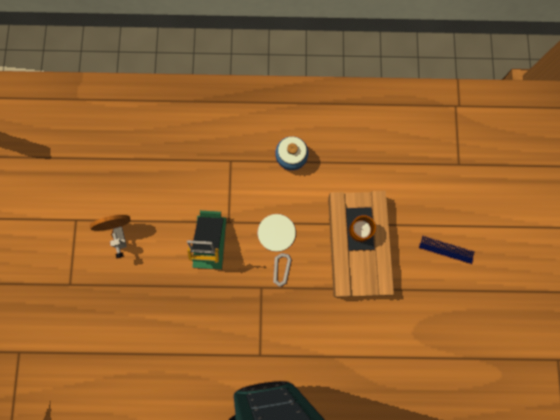

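The scene view shows the board with the tealight (217,205), tile (292,226), and the rack (352,215) with its keeper up. In the top view, +x is up and -y is right; the board spans roughly (331..394, 192..298). I need a closer crop for the board and rack edges.

```bash
python3 - <<'E'
from h import *
i=cv2.imread('pics/top0.png')[185:305,185:400]
cv2.imwrite('pics/crop.png',cv2.resize(i,None,fx=3.7,fy=3.7,interpolation=cv2.INTER_CUBIC))
E
```

```text
(no output)
```

View pics/crop.png

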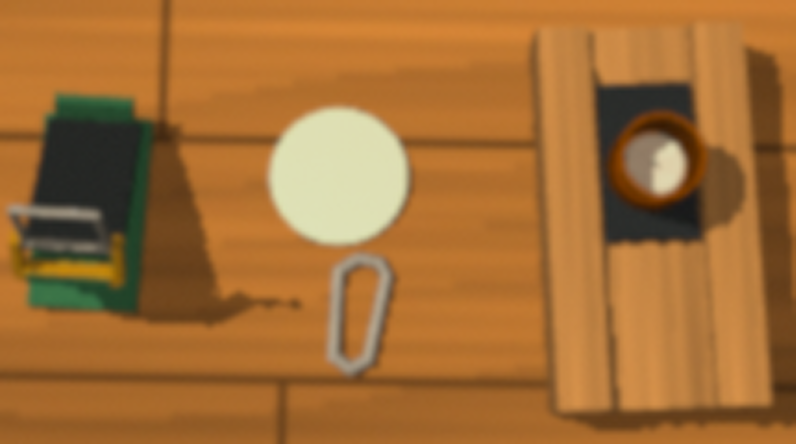

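The crop shows the board's top corners at (537,30), (742,24), (772,404) and (558,412). The coaster is at (599..701, 84..240), the tealight rim at (659,160), the tile at (340,176) and the keeper bar at (10,208)-(101,214).

```bash
python3 - <<'E'
from h import *
def c(u,v,z): return onz('top',(185+(u+.5)/3.7-.5,185+(v+.5)/3.7-.5),z)
B=[c(u,v,.049) for u,v in((537,30),(742,24),(772,404),(558,412))]
K=[c(u,v,.048) for u,v in((599,88),(690,84),(701,238),(609,240))]
for n,P in(('board',B),('coaster',K)):
    P=np.array(P);ax=(P[0]+P[1]-P[2]-P[3])/2;ay=(P[0]+P[3]-P[1]-P[2])/2
    print(n,P.mean(0).round(4),'len',np.linalg.norm(ax),np.linalg.norm(ay),'yaw x',np.arctan2(ax[1],ax[0]),'yaw y',np.arctan2(-ay[0],ay[1]))
print('tea',c(659,160,.1),'mat',c(340,176,.004))
print('bar',c(10,208,.16),c(101,214,.16)); print('hinge',c(15,265,.101),c(122,275,.101))
print('foot lip top corners',c(55,95,.035),c(133,99,.035)); print('bottom near edge',c(30,306,.0),c(137,312,.0))
E
```

```text
board [ 0.5146 -0.1826  0.049 ] len 0.2382244440855912 0.13033294833305673 yaw x 0.04771226723259356 yaw y 0.04824555152442217
coaster [ 0.5474 -0.1819  0.048 ] len 0.09683422673851604 0.05730487044025334 yaw x 0.04920704657821928 yaw y 0.04841516156868954
tea [ 0.5397661  -0.17845472  0.1       ] mat [0.54256718 0.01104285 0.004     ]
bar [0.49679289 0.19634808 0.16      ] [0.4941666  0.14538217 0.16      ]
hinge [0.47133055 0.20180788 0.101     ] [0.46636313 0.13881886 0.101     ]
foot lip top corners [0.586844   0.19256362 0.035     ] [0.58502154 0.14309492 0.035     ]
bottom near edge [0.45627345 0.20772895 0.        ] [0.45343281 0.13937039 0.        ]
```

```bash
python3 -m creep '{"travel":[[0,0,0],[0,0,0],[1,-0.8,0],[1,-0.8,0],[1,-0.8,0],[1,-0.8,0],[1,-0.8,0],[1,-0.8,0]],"dr":[[0,0,0.034],[0,0,0.034],[0,0,0],[0,0,0],[0,0,0],[0,0,0],[0,0,0],[0,0,0]],"claw":[1,1,1,1,1,1,1,1]}' 20
python3 -m creep '{"travel":[[1,-0.8,0],[1,-0.8,0],[1,-0.8,0],[1,-0.8,0],[1,-0.8,0],[1,-0.8,0],[0,0,0],[0,0,0]],"dr":[[0,0,0],[0,0,0],[0,0,0],[0,0,0],[0,0,0],[0,0,0],[0,0,0],[0,0,0]],"claw":[1,1,1,1,1,1,1,1]}'
cat >> h.py <<'E'
def need(P,z_axis=(0,0,-1),xdir=(1,0,0)):
    """shift to P in tool units (3cm), along the tool axes now; rotvec/pi to the wanted attitude"""
    s=observe();Q=R.from_quat(s['ee_rot']);z=np.array(z_axis,float);z/=np.linalg.norm(z);x=np.array(xdir,float);x-=z*(x@z);x/=np.linalg.norm(x)
    W=R.from_matrix(np.array([x,np.cross(z,x),z]).T)
    print('t',round(s['t'],2),'tcp',s['tcp_pos'].round(4),'w',round(s['width'],4),'F',s['force'].round(1))
    print(' shift now-axes',(Q.inv().apply(np.array(P)-s['tcp_pos'])/.03).round(2),' dr',((Q.inv()*W).as_rotvec()/np.pi).round(4),' shift target-axes',(W.inv().apply(np.array(P)-s['tcp_pos'])/.03).round(2))
E
python3 - <<'E'
from h import *
need((.541,-.1805,.075),xdir=(1,.048,0))
i=grab_frame('wrist'); cv2.imwrite('pics/w1.png',i)
for n in('tealight','coaster'):print(n,spot_point('wrist',n)[:1],spot_in('wrist',n)[:1])
E
```

```text
t: 2.3
tcp_pos: [0.3157, -0.3782, 0.2166]
ee_rot: [1.0, 0.024, 0.0, 0.0]
force: [-0.0, -0.3, -0.8]
width: 0.094
grip_force: 0.0
t: 3.3
tcp_pos: [0.4875, -0.2271, 0.2164]
ee_rot: [1.0, 0.024, -0.0, 0.0]
force: [0.0, -0.4, -0.6]
width: 0.0944
grip_force: 0.0
t 3.3 tcp [ 0.4875 -0.2271  0.2164] w 0.0944 F [ 0.  -0.4 -0.6]
 shift now-axes [ 1.86 -1.47  4.71]  dr [ 0.0002  0.0002 -0.0002]  shift target-axes [ 1.86 -1.47  4.71]
tealight [{'point': [243.7, 141.2], 'confidence': 0.94}] [{'bbox': [201.1, 108.2, 268.5, 174.4], 'confidence': 0.84}]
coaster [{'point': [94.9, 206.2], 'confidence': 0.37}] [{'bbox': [210.2, 81.6, 272.2, 184.6], 'confidence': 0.73}]
```

View pics/w1.png

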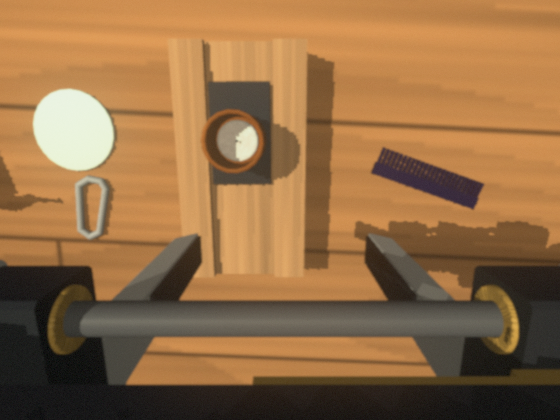

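The wrist view shows the tealight rim at (233,141), the coaster at (212..271, 82..184), and the board corners at (168,40), (307,39), (305,276) and (190,276).

```bash
python3 - <<'E'
from h import *
w=lambda u,v,z:onz('wrist',(u,v),z).round(4)
print('rim',w(233,141,.1),'mat',w(74,130,.004))
print('board far corners',w(168,40,.049),w(307,39,.049),'near',w(192,276,.049),w(305,276,.049))
print('coaster near',w(214,184,.048),w(271,184,.048),'far',w(209,82,.048),w(269,82,.048))
E
```

```text
rim [ 0.5426 -0.1824  0.1   ] mat [0.5428 0.0106 0.004 ]
board far corners [ 0.6306 -0.113   0.049 ] [ 0.6375 -0.2429  0.049 ] near [ 0.3926 -0.1315  0.049 ] [ 0.3984 -0.2559  0.049 ]
coaster near [ 0.4961 -0.1557  0.048 ] [ 0.4988 -0.2145  0.048 ] far [ 0.5954 -0.151   0.048 ] [ 0.5981 -0.2088  0.048 ]
```

```bash
python3 -m creep '{"travel":[[0.95,-0.72,0],[0.95,-0.72,0],[0,0,0.9],[0,0,0.9],[0,0,0.9],[0,0,0.9],[0,0,0.6],[0,0,0.5]],"dr":[[0,0,0],[0,0,0],[0,0,0],[0,0,0],[0,0,0],[0,0,0],[0,0,0],[0,0,0]],"claw":[1,1,1,1,1,1,1,1]}'
python3 -m creep '{"travel":[[0,0,0],[0,0,0],[0,0,0],[0,0,0],[0,0,0],[0,0,0],[0,0,0]],"dr":[[0,0,0],[0,0,0],[0,0,0],[0,0,0],[0,0,0],[0,0,0],[0,0,0]],"claw":[1,0.1,0,0,0,0,0]}' 12
```

```text
t: 4.55
tcp_pos: [0.5427, -0.1813, 0.0749]
ee_rot: [1.0, 0.023, 0.0, 0.0]
force: [0.1, 0.2, 0.2]
width: 0.0944
grip_force: 0.0
t: 5.42
tcp_pos: [0.5429, -0.181, 0.0758]
ee_rot: [1.0, 0.024, 0.0, 0.0]
force: [-0.1, -0.9, 0.4]
width: 0.0539
grip_force: 12.0
```

```bash
python3 -m creep '{"travel":[[0,0,-0.4],[0,0,-0.8],[0,0,-0.8],[0.05,-0.6,0],[0.05,-0.9,0],[0.05,-1,0],[0.05,-1,0],[0.05,-1,0]],"dr":[[0,0,0],[0,0,0],[0,0,0],[0,0,0],[0,0,0],[0,0,0],[0,0,0],[0,0,0]],"claw":[0,0,0,0,0,0,0,0]}' 15
python3 -m creep '{"travel":[[0.05,-0.9,0],[0.05,-0.7,0],[0.0,-0.3,0],[0,0,0.8],[0,0,0.8],[0,0,0.7],[0,0,0],[0,0,0]],"dr":[[0,0,0],[0,0,0],[0,0,0],[0,0,0],[0,0,0],[0,0,0],[0,0,0],[0,0,0]],"claw":[0,0,0,0,0,0,0,0]}'
python3 -c "
from h import *
need((.543,.011,.0318),xdir=(1,.048,0))"
```

```text
t: 6.42
tcp_pos: [0.5427, -0.0433, 0.1339]
ee_rot: [1.0, 0.024, -0.001, -0.001]
force: [0.1, -0.4, -1.7]
width: 0.0538
grip_force: 15.0
t: 7.42
tcp_pos: [0.5445, 0.0113, 0.067]
ee_rot: [1.0, 0.023, 0.0, 0.0]
force: [0.7, 0.2, -1.7]
width: 0.0537
grip_force: 15.0
t 7.42 tcp [0.5445 0.0113 0.067 ] w 0.0537 F [ 0.7  0.2 -1.7]
 shift now-axes [-0.05  0.01  1.17]  dr [ 0.0001 -0.0003 -0.0003]  shift target-axes [-0.05  0.01  1.17]
```

```bash
python3 -m creep '{"travel":[[0,0,0.4],[0,0,0.4],[0,0,0.2],[0,0,0.1],[0,0,0.05],[0,0,0]],"dr":[[0,0,0],[0,0,0],[0,0,0],[0,0,0],[0,0,0],[0,0,0]],"claw":[0,0,0,0,0,0]}'
```

```text
t: 8.18
tcp_pos: [0.5444, 0.0113, 0.0322]
ee_rot: [1.0, 0.024, 0.0, 0.0]
force: [0.0, -0.1, -2.4]
width: 0.054
grip_force: 15.0
```

```bash
python3 -m creep '{"travel":[[0,0,0.03],[0,0,0]],"dr":[[0,0,0],[0,0,0]],"claw":[0,0]}'; python3 -m creep '{"travel":[[0,0,0.03],[0,0,0]],"dr":[[0,0,0],[0,0,0]],"claw":[0,0]}'
```

```text
t: 8.43
tcp_pos: [0.5446, 0.0113, 0.0318]
ee_rot: [1.0, 0.024, 0.001, 0.0]
force: [-0.4, 1.1, 1.4]
width: 0.0542
grip_force: 15.0
t: 8.68
tcp_pos: [0.5446, 0.0113, 0.0317]
ee_rot: [1.0, 0.024, 0.001, 0.0]
force: [-2.7, 0.2, 5.8]
width: 0.0539
grip_force: 15.0
```

```bash
python3 -m creep '{"travel":[[0,0,-0.03],[0,0,0],[0,0,0],[0,0,0],[0,0,-0.5],[0,0,-0.8],[0,0,-0.9],[0,0,-0.9]],"dr":[[0,0,0],[0,0,0],[0,0,0],[0,0,0],[0,0,0],[0,0,0],[0,0,0],[0,0,0]],"claw":[0.2,0.3,0.6,1,1,1,1,1]}'
python3 -m creep '{"travel":[[-0.4,0.8,0],[-0.4,1,0],[-0.4,1,0],[-0.4,1,0],[-0.4,1,0],[-0.4,1,0],[-0.5,0.6,0],[0,0,0]],"dr":[[0,0,0],[0,0,0],[0,0,0],[0,0,0],[0,0,0],[0,0,0],[0,0,0],[0,0,0]],"claw":[-1,-1,-1,-1,-1,-1,-1,-1]}'
python3 - <<'E'
from h import *
need((.465,-.185,.053),xdir=(1,.048,0))
i=grab_frame('top'); cv2.imwrite('pics/top1.png',i)
i=grab_frame('wrist');j=grab_frame('scene'); cv2.imwrite('pics/w2.png',np.hstack([cv2.resize(i,(400,300)),cv2.resize(j[130:280,150:350],(400,300))]))
for c in('top','scene','wrist'):
  for n in('tealight','mat'):print(c,n,spot_point(c,n)[:1])
E
```

```text
t: 9.68
tcp_pos: [0.5445, 0.0113, 0.1262]
ee_rot: [1.0, 0.024, 0.001, 0.0]
force: [1.1, 0.5, -0.0]
width: 0.0942
grip_force: 0.0
t: 10.68
tcp_pos: [0.4661, -0.1857, 0.1252]
ee_rot: [1.0, 0.022, 0.001, 0.0]
force: [0.9, 0.2, -0.0]
width: 0.0174
grip_force: 0.0
t 10.68 tcp [ 0.4661 -0.1857  0.1252] w 0.0174 F [ 0.9  0.2 -0. ]
 shift now-axes [-0.04 -0.03  2.41]  dr [ 0.0003 -0.0004 -0.0011]  shift target-axes [-0.04 -0.02  2.41]
top tealight [{'point': [272.7, 230.3], 'confidence': 0.91}]
top mat [{'point': [274.0, 233.2], 'confidence': 0.78}]
scene tealight [{'point': [291.5, 221.4], 'confidence': 0.91}]
scene mat [{'point': [295.3, 226.4], 'confidence': 0.91}]
wrist tealight [{'point': [55.3, 105.2], 'confidence': 0.72}]
wrist mat [{'point': [288.3, 110.6], 'confidence': 0.56}]
```

View pics/w2.png

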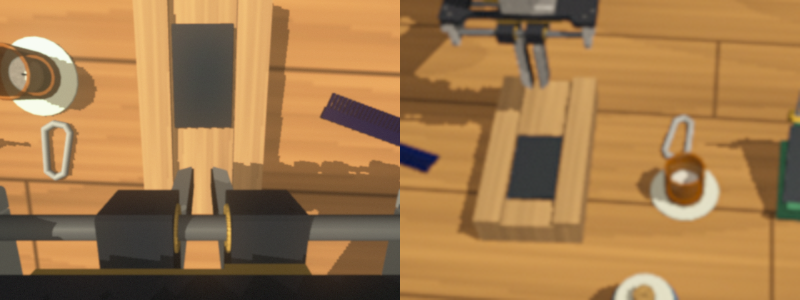

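The tealight stands on the tile: left half at (30,72), right half at (685,180). The coaster is clear and the fingers sit over the channel behind it.

```bash
python3 -m creep '{"travel":[[0,0,0.8],[0,0,0.8],[0,0,0.5],[0,0,0.25],[0,0,0.03],[0.4,0,0],[0.4,0,0],[0,0,0]],"dr":[[0,0,0],[0,0,0],[0,0,0],[0,0,0],[0,0,0],[0,0,0],[0,0,0],[0,0,0]],"claw":[-1,-1,-1,-1,-1,-1,-1,-1]}'
python3 -m creep '{"travel":[[0.3,0,0],[0.3,0,0],[0.3,0,0],[0.3,0,0],[0.3,0,0],[0.3,0,0],[0.2,0,0],[0,0,0]],"dr":[[0,0,0],[0,0,0],[0,0,0],[0,0,0],[0,0,0],[0,0,0],[0,0,0],[0,0,0]],"claw":[-1,-1,-1,-1,-1,-1,-1,-1]}'
python3 - <<'E'
from h import *
need((.565,-.18,.053),xdir=(1,.048,0))
i=grab_frame('wrist');cv2.imwrite('pics/w3.png',i)
E
```

```text
t: 12.12
tcp_pos: [0.4918, -0.1836, 0.0533]
ee_rot: [1.0, 0.024, 0.001, 0.0]
force: [-1.0, 0.2, -0.7]
width: 0.0001
grip_force: 0.0
t: 13.12
tcp_pos: [0.551, -0.1805, 0.0525]
ee_rot: [1.0, 0.024, 0.0, 0.0]
force: [-0.4, 0.6, 1.4]
width: 0.0005
grip_force: 0.0
t 13.12 tcp [ 0.551  -0.1805  0.0525] w 0.0005 F [-0.4  0.6  1.4]
 shift now-axes [ 0.47  0.01 -0.02]  dr [ 0.     -0.0003 -0.0001]  shift target-axes [ 0.47  0.01 -0.02]
```

View pics/w3.png

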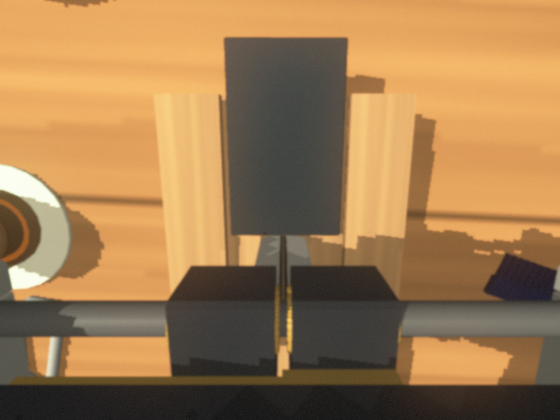

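The coaster's far edge is at rows 38-39 (columns 225..346) and its near edge at row 234. The board end is at row 94, so the coaster already juts out.

```bash
python3 - <<'E'
from h import *
w=lambda u,v,z:onz('wrist',(u,v),z).round(4)
print(w(225,39,.048),w(346,38.5,.048),'near',w(231,234,.048),w(340,234,.048),'board',w(157,94,.049),w(413,94,.049))
E
```

```text
[ 0.6583 -0.1471  0.048 ] [ 0.6613 -0.2054  0.048 ] near [ 0.5598 -0.1512  0.048 ] [ 0.5627 -0.2112  0.048 ] board [ 0.6313 -0.1136  0.049 ] [ 0.6374 -0.2409  0.049 ]
```

```bash
python3 -m creep '{"travel":[[0.2,0,0],[0.2,0,0],[0,0,0],[-0.3,0,0],[0,0,-0.8],[0,0,-0.8],[0,0,0],[0,0,0]],"dr":[[0,0,0],[0,0,0],[0,0,0],[0,0,0],[0,0,0],[0,0,0],[0,0,0],[0,0,0]],"claw":[-1,-1,-1,-1,-1,0,1,1]}'
python3 -m creep '{"travel":[[0.6,0,0],[0.9,0,0],[0.9,0,0],[0.7,0,0],[0,0,0],[0,0,0]],"dr":[[0,0,0],[0,0,0],[0,0,0],[0,0,0],[0,0,0],[0,0,0]],"claw":[1,1,1,1,1,1]}'
python3 - <<'E'
from h import *
need((.648,-.177,.048),xdir=(1,.048,0))
r=[]
for c in('top','scene'):
  grab_frame(c);q=spot_point(c,'coaster')[:1];print(c,q)
  r.append(q[0]['point']); print(onz(c,r[-1],.040), proj(c,(.622,-.178,.04)))
E
```

```text
t: 14.18
tcp_pos: [0.5525, -0.1803, 0.0998]
ee_rot: [1.0, 0.024, -0.001, -0.0]
force: [-0.9, 0.5, 0.3]
width: 0.0274
grip_force: 0.0
t: 14.92
tcp_pos: [0.6449, -0.1759, 0.0993]
ee_rot: [1.0, 0.024, -0.001, -0.0]
force: [-0.8, 0.3, -0.5]
width: 0.0867
grip_force: 0.0
t 14.93 tcp [ 0.6449 -0.1759  0.0993] w 0.0867 F [-0.8  0.3 -0.5]
 shift now-axes [0.1  0.04 1.71]  dr [-0.0002  0.0008 -0.0003]  shift target-axes [0.1  0.04 1.71]
top [{'point': [355.4, 195.6], 'confidence': 0.74}]
[ 0.62685264 -0.17331434  0.04      ] [357.42271629 197.63869939]
scene [{'point': [215.4, 240.4], 'confidence': 0.96}]
[ 0.62954639 -0.17208432  0.04      ] [213.60357614 237.66421131]
```

```bash
python3 -m creep '{"travel":[[0.1,0.03,0],[0,0,0.6],[0,0,0.6],[0,0,0.4],[0,0,0.1],[0,0,0],[0,0,0],[0,0,0]],"dr":[[0,0,0],[0,0,0],[0,0,0],[0,0,0],[0,0,0],[0,0,0],[0,0,0],[0,0,0]],"claw":[1,1,1,1,1,1,0.5,0.3]}'
python3 -m creep '{"travel":[[0,0,0],[0,0,0],[0,0,0],[0,0,0],[0,0,0],[0,0,0],[0,0,0],[0,0,0]],"dr":[[0,0,0],[0,0,0],[0,0,0],[0,0,0],[0,0,0],[0,0,0],[0,0,0],[0,0,0]],"claw":[0,0,0,0,0,0,0,0]}' 35
```

```text
t: 16.12
tcp_pos: [0.6497, -0.177, 0.0506]
ee_rot: [1.0, 0.024, 0.001, 0.0]
force: [-0.0, -0.4, 0.1]
width: 0.0777
grip_force: 0.0
t: 17.12
tcp_pos: [0.6493, -0.1769, 0.0499]
ee_rot: [1.0, 0.024, 0.0, 0.0]
force: [-0.7, -1.0, 1.7]
width: 0.0596
grip_force: 35.0
```

```bash
python3 -m creep '{"travel":[[0,0,-0.2],[0,0,-0.4],[0,0,-0.6],[0,0,-0.8],[0,0,-0.8],[0,0,-0.8],[0,0,-0.8],[0,0,-0.5]],"dr":[[0,0,0],[0,0,0],[0,0,0],[0,0,0],[0,0,0],[0,0,0],[0,0,0],[0,0,0]],"claw":[0,0,0,0,0,0,0,0]}'
python3 - <<'E'
from h import *
need((.648,-.177,.048),xdir=(1,.048,0))
a=grab_frame('wrist');b=grab_frame('scene')
cv2.imwrite('pics/g.png',np.hstack([cv2.resize(a,(400,300)),cv2.resize(b[150:300,130:330],(400,300),interpolation=cv2.INTER_CUBIC)]))
E
```

```text
t: 18.12
tcp_pos: [0.6498, -0.177, 0.1999]
ee_rot: [1.0, 0.024, 0.002, 0.001]
force: [-0.4, 0.2, -1.1]
width: 0.0596
grip_force: 35.0
t 18.12 tcp [ 0.6498 -0.177   0.1999] w 0.0596 F [-0.4  0.2 -1.1]
 shift now-axes [-0.08 -0.01  5.06]  dr [ 0.0005 -0.0011 -0.0002]  shift target-axes [-0.06 -0.    5.06]
```

View pics/g.png

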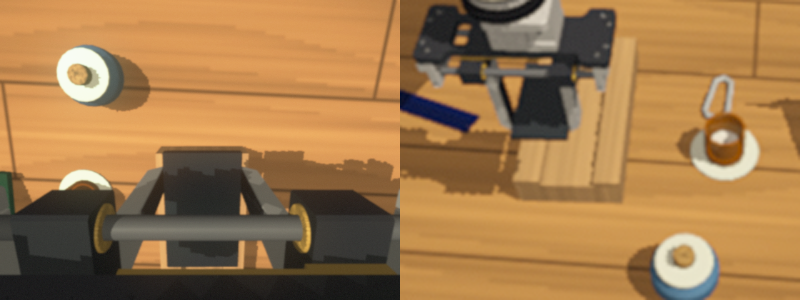

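The coaster is held. In the left half its far edge is at row ~151 (columns 162..243) and its near edge at row ~267. I'll check this against the expected pose, and refine the rack pose from the earlier pictures.

```bash
python3 - <<'E'
from h import *
s=observe();Q=R.from_quat(s['ee_rot'])
# tool frame: coaster top at z = tcp.049.9-.048=+.002
for th in(-.1,-.05,0,.05,.1):
  pts=[]
  for x,y in((.0225,-.03),(.0225,.03),(-.0775,-.03),(-.0775,.03)):
    p=np.array([x*np.cos(th),y,.002+x*np.sin(th)]); pts.append((proj('wrist',s['tcp_pos']+Q.apply(p))*300/420).round(0))
  print(th,[list(map(float,p)) for p in pts])
# rack estimates projected in top crop coords
yaw=-.05
def rw(c,yaw,p):
    ex=-np.array([np.cos(yaw),np.sin(yaw),0]);ey=-np.array([-np.sin(yaw),np.cos(yaw),0])
    return np.array([*c,0])+ex*p[0]+ey*p[1]+np.array([0,0,p[2]])
# fit (cx,cy,yaw,keeper): measured crop points from top0
from scipy.optimize import least_squares
def pts(v):
    c=v[:2];k=v[3];L=[]
    for y in(.024,-.024):
        d=np.array([-.866*np.cos(k)+.5*np.sin(k),0,-.5*np.cos(k)-.866*np.sin(k)])
        d=-np.array([.866,0,.5])*np.cos(k)+np.array([-.5,0,.866])*np.sin(k)
        L.append(rw(c,v[2],np.array([.033,0,.101])+.06*d+np.array([0,-y,0])))
    up=np.array([.866,0,.5]);n=np.array([-.5,0,.866]);l=np.array([-.052,0,.024])
    for y in(.03,-.03): L.append(rw(c,v[2],l+.008*n+np.array([0,-y,0])))   # coaster top low corners
    return L
uv=[(10,208),(101,214),(50,117),(138,122)]
m=np.array([(185+(u+.5)/3.7-.5,185+(w+.5)/3.7-.5) for u,w in uv])
f=lambda v:(np.array([proj('top',p) for p in pts(v)])-m).ravel()
r=least_squares(f,[.52,.17,-.05,1.9]);print(r.x.round(4),r.fun.round(2))
E
```

```text
-0.1 [[162.0, 154.0], [243.0, 154.0], [168.0, 261.0], [236.0, 261.0]]
-0.05 [[162.0, 153.0], [243.0, 153.0], [167.0, 264.0], [237.0, 264.0]]
0 [[162.0, 153.0], [242.0, 153.0], [167.0, 267.0], [238.0, 267.0]]
0.05 [[163.0, 153.0], [242.0, 153.0], [166.0, 270.0], [238.0, 271.0]]
0.1 [[163.0, 152.0], [242.0, 152.0], [165.0, 274.0], [239.0, 274.0]]
[ 0.5163  0.1701 -0.0428  1.889 ] [ 0.69  0.15 -0.76 -0.15 -0.83 -0.06  0.9   0.05]
```

```bash
python3 -m creep '{"travel":[[0,0,-0.5],[-0.4,-0.6,-0.5],[-0.68,-0.94,0],[-0.68,-0.94,0],[-0.68,-0.94,0],[-0.68,-0.94,0],[-0.68,-0.94,0],[-0.68,-0.94,0]],"dr":[[0,0,0.029],[0,0,0],[0,0,0],[0,0,0],[0,0,0],[0,0,0],[0,0,0],[0,0,0]],"claw":[0,0,0,0,0,0,0,0]}'
python3 -m creep '{"travel":[[-0.68,-0.94,0],[-0.68,-0.94,0],[-0.68,-0.94,0],[-0.68,-0.94,0],[-0.68,-0.94,0],[-0.3,-0.4,0],[0,0,0],[0,0,0]],"dr":[[0,0,0],[0,0,0],[0,0,0],[0,0,0],[0,0,0],[0,0,0],[0,0,0],[0,0,0]],"claw":[0,0,0,0,0,0,0,0]}'
python3 - <<'E'
from h import *
need((.648,-.177,.048),xdir=(1,-.043,0))
a=grab_frame('wrist');cv2.imwrite('pics/r.png',a)
for n in ('rack','lower_coaster','keeper_bar','keeper_hinge'):print(n,spot_point('wrist',n)[:2])
E
```

```text
t: 19.23
tcp_pos: [0.5219, 0.0171, 0.2256]
ee_rot: [1.0, -0.022, -0.001, -0.0]
force: [0.5, 0.9, -1.5]
width: 0.0594
grip_force: 35.0
t: 20.23
tcp_pos: [0.4195, 0.1731, 0.2264]
ee_rot: [1.0, -0.022, -0.0, 0.0]
force: [-0.1, 0.1, -0.9]
width: 0.0594
grip_force: 35.0
t 20.23 tcp [0.4195 0.1731 0.2264] w 0.0594 F [-0.1  0.1 -0.9]
 shift now-axes [ 8.13 11.31  5.96]  dr [ 0.0003  0.     -0.0006]  shift target-axes [ 8.11 11.33  5.95]
rack []
lower_coaster [{'point': [88.3, 95.6], 'confidence': 0.42}]
keeper_bar [{'point': [281.4, 118.8], 'confidence': 0.6}, {'point': [285.5, 292.0], 'confidence': 0.38}]
keeper_hinge [{'point': [281.4, 131.0], 'confidence': 0.89}]
```

View pics/r.png

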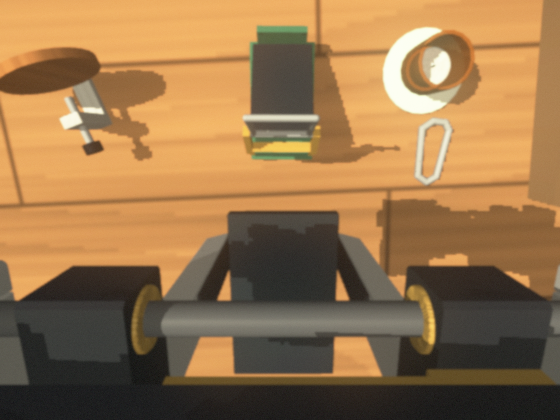

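The wrist view shows the keeper bar at (244..319,119) and the lower coaster's low-edge corners at (251,44) and (313,44). The rack looks square to the tool.

```bash
cat >> h.py <<'E'
from scipy.optimize import least_squares
UP=np.array([.866,0,.5]);N=np.array([-.5,0,.866]);LIP=np.array([-.052,0,.024])
def rw(v,p):
    ex=-np.array([np.cos(v[2]),np.sin(v[2]),0]);ey=-np.array([-np.sin(v[2]),np.cos(v[2]),0])
    return np.array([v[0],v[1],0])+ex*p[0]+ey*p[1]+np.array([0,0,p[2]])
def bar(v,k,y=0): return rw(v,np.array([.033,0,.101])+.06*(-UP*np.cos(k)+N*np.sin(k))+np.array([0,-y,0]))
E
python3 - <<'E'
from h import *
P=lambda v:[bar(v,v[3],.024),bar(v,v[3],-.024)]+[rw(v,LIP+.008*N+np.array([0,-y,0])) for y in(.03,-.03)]
mt=np.array([(185+(u+.5)/3.7-.5,185+(w+.5)/3.7-.5) for u,w in[(10,208),(101,214),(50,117),(138,122)]])
mw=np.array([(244,119),(319,119),(251,44),(313,44)])
ft=lambda v:(np.array([proj('top',p) for p in P(v)])-mt).ravel()
fw=lambda v:(np.array([proj('wrist',p) for p in P(v)])-mw).ravel()
for f in(fw,lambda v:np.r_[ft(v),fw(v)]):
    r=least_squares(f,[.52,.17,-.05,1.9]);print(r.x.round(4),r.fun.round(1))
v=r.x
print('coaster target underside c',rw(v,LIP+UP*.05+N*.016))
E
```

```text
[ 0.5149  0.1701 -0.0449  1.9075] [ 2.8 -0.  -2.7  0.   1.5 -0.1 -1.5 -0.1]
[ 0.5151  0.1701 -0.0446  1.9069] [ 0.6  1.2 -0.9  0.9 -0.8  0.4  0.9  0.6  2.8 -0.4 -2.7 -0.3  1.4 -0.3
 -1.5 -0.3]
coaster target underside c [0.53178246 0.16938101 0.062856  ]
```

```bash
python3 -m creep '{"travel":[[0.6,0,0],[1,0,0],[1,0,0],[1,0,0],[1,0,0],[1,0,0],[0.6,0,0],[0,0,0]],"dr":[[0,0,0],[0,0,0],[0,0,0],[0,0,0],[0,0,0],[0,0,0],[0,0,0],[0,0,0]],"claw":[0,0,0,0,0,0,0,0]}'
python3 -m creep '{"travel":[[0,0,0],[0,0,0],[0,0,0],[0,0,0],[0,0,0],[0,0,0]],"dr":[[0,-0.03,0],[0,-0.04,0],[0,-0.04,0],[0,-0.04,0],[0,-0.0167,0],[0,0,0]],"claw":[0,0,0,0,0,0]}'
cat >> h.py <<'E'
V=(.5151,.1701,-.0446)
DN=rw(V,-UP)-rw(V,0*UP); NW=rw(V,N)-rw(V,0*N)
E
python3 - <<'E'
from h import *
s=observe();Q=R.from_quat(s['ee_rot']);M=np.array(camera_params('wrist')['cam_to_world']);print('cam in tool',Q.inv().apply(M[:3,3]-s['tcp_pos']),s['joint_positions'].round(2))
C=rw(V,LIP+UP*.052+N*.016); T=C+.0275*DN+.0099*NW
print(T); need(T+.06*NW,-NW,DN); need(T,-NW,DN)
E
```

```text
t: 21.48
tcp_pos: [0.6063, 0.165, 0.225]
ee_rot: [1.0, -0.023, -0.001, 0.0]
force: [-0.4, -0.3, -1.1]
width: 0.0597
grip_force: 35.0
t: 22.22
tcp_pos: [0.6053, 0.1654, 0.2245]
ee_rot: [0.965, -0.022, -0.26, -0.005]
force: [0.3, 0.4, -1.6]
width: 0.0593
grip_force: 35.0
cam in tool [ 0.06553215 -0.00027846 -0.16932934] [0.13 0.67 0.67 0.12 2.31 1.8 ]
[0.55878951 0.16815015 0.0586794 ]
t 22.23 tcp [0.6053 0.1654 0.2245] w 0.0593 F [ 0.3  0.4 -1.6]
 shift now-axes [ 1.42 -0.02  3.56]  dr [ 0.0002  0.0007 -0.0001]  shift target-axes [ 1.42 -0.02  3.56]
t 22.23 tcp [0.6053 0.1654 0.2245] w 0.0593 F [ 0.3  0.4 -1.6]
 shift now-axes [ 1.43 -0.03  5.56]  dr [ 0.0002  0.0007 -0.0001]  shift target-axes [ 1.42 -0.02  5.56]
```

```bash
python3 -m creep '{"travel":[[0.7,0,0],[0.72,0,0],[0,0,0.7],[0,0,0.9],[0,0,0.9],[0,0,0.7],[0,0,0.35],[0,0,0]],"dr":[[0,0,0],[0,0,0],[0,0,0],[0,0,0],[0,0,0],[0,0,0],[0,0,0],[0,0,0]],"claw":[0,0,0,0,0,0,0,0]}'
python3 - <<'E'
from h import *
C=rw(V,LIP+UP*.052+N*.016); T=C+.0275*DN+.0099*NW
need(T,-NW,DN)
a=grab_frame('top')[170:290,150:270];b=grab_frame('scene')[140:260,300:420];w=grab_frame('wrist')
cv2.imwrite('pics/p.png',np.hstack([cv2.resize(i,(400,400),interpolation=cv2.INTER_CUBIC) for i in(a,b)]))
cv2.imwrite('pics/pw.png',w)
E
```

```text
t: 23.22
tcp_pos: [0.588, 0.1665, 0.1135]
ee_rot: [0.966, -0.021, -0.259, -0.006]
force: [0.3, 0.1, -1.0]
width: 0.0599
grip_force: 35.0
t 23.23 tcp [0.588  0.1665 0.1135] w 0.0599 F [ 0.3  0.1 -1. ]
 shift now-axes [ 0.07 -0.01  2.07]  dr [ 0.0002 -0.0001  0.0003]  shift target-axes [ 0.07 -0.01  2.07]
```

View pics/p.png

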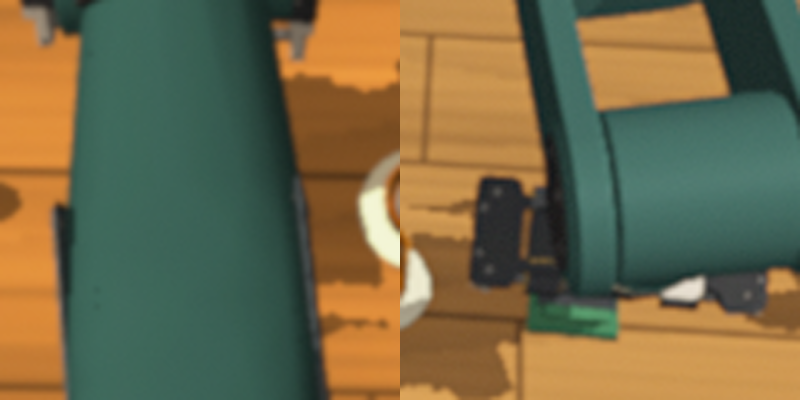

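The arm hides the placing area in both views (only the green lip shows at (575,315)), so I'll descend on geometry and force.

```bash
python3 -m creep '{"travel":[[0.06,0,0.4],[0,0,0.4],[0,0,0.4],[0,0,0.3],[0,0,0.2],[0,0,0]],"dr":[[0,0,0],[0,0,0],[0,0,0],[0,0,0],[0,0,0],[0,0,0]],"claw":[0,0,0,0,0,0]}'
python3 -m creep '{"travel":[[0,0,0.08],[0,0,0.06],[0,0,0]],"dr":[[0,0,0],[0,0,0],[0,0,0]],"claw":[0,0,0]}'
python3 - <<'E'
from h import *
C=rw(V,LIP+UP*.052+N*.016); T=C+.0275*DN+.0099*NW
need(T,-NW,DN);print(NW)
E
```

```text
t: 24.12
tcp_pos: [0.5641, 0.1674, 0.0677]
ee_rot: [0.966, -0.021, -0.259, -0.006]
force: [0.2, 0.1, -1.2]
width: 0.0594
grip_force: 35.0
t: 24.5
tcp_pos: [0.5624, 0.1675, 0.0644]
ee_rot: [0.966, -0.021, -0.259, -0.006]
force: [-0.4, -0.5, -1.2]
width: 0.0594
grip_force: 35.0
t 24.5 tcp [0.5624 0.1675 0.0644] w 0.0594 F [-0.4 -0.5 -1.2]
 shift now-axes [-0.01 -0.02  0.23]  dr [ 0.0001 -0.      0.0002]  shift target-axes [-0.01 -0.02  0.23]
[ 0.49950279 -0.02229261  0.866     ]
```

```bash
for z in 0.06 0.04 0.04 0.04; do :; done
python3 -m creep '{"travel":[[0,0,0.07],[0,0,0.05],[0,0,0]],"dr":[[0,0,0],[0,0,0],[0,0,0]],"claw":[0,0,0]}'
python3 -m creep '{"travel":[[0,0,0.04],[0,0,0]],"dr":[[0,0,0],[0,0,0]],"claw":[0,0]}'
python3 -m creep '{"travel":[[0,0,0.04],[0,0,0]],"dr":[[0,0,0],[0,0,0]],"claw":[0,0]}'
```

```text
t: 24.88
tcp_pos: [0.5604, 0.1676, 0.0611]
ee_rot: [0.966, -0.021, -0.259, -0.006]
force: [0.1, 0.1, -1.6]
width: 0.0598
grip_force: 35.0
t: 25.12
tcp_pos: [0.5599, 0.1676, 0.0602]
ee_rot: [0.966, -0.021, -0.259, -0.006]
force: [0.3, 0.1, -1.2]
width: 0.0594
grip_force: 35.0
t: 25.38
tcp_pos: [0.5593, 0.1676, 0.0591]
ee_rot: [0.966, -0.021, -0.259, -0.006]
force: [0.9, 0.4, -1.8]
width: 0.0593
grip_force: 35.0
```

Not yet in contact; I'll carry on in 1 mm steps.

```bash
python3 -m creep '{"travel":[[0,0,0.03],[0,0,0]],"dr":[[0,0,0],[0,0,0]],"claw":[0,0]}'
python3 -m creep '{"travel":[[0,0,0.03],[0,0,0]],"dr":[[0,0,0],[0,0,0]],"claw":[0,0]}'
```

```text
t: 25.62
tcp_pos: [0.5589, 0.1677, 0.0584]
ee_rot: [0.966, -0.021, -0.259, -0.006]
force: [-0.7, 0.2, -1.4]
width: 0.0595
grip_force: 35.0
t: 25.88
tcp_pos: [0.5584, 0.1677, 0.0576]
ee_rot: [0.966, -0.021, -0.259, -0.006]
force: [-0.3, 0.9, -2.1]
width: 0.0598
grip_force: 35.0
```

```bash
python3 -m creep '{"travel":[[0,0,0.02],[0,0,0]],"dr":[[0,0,0],[0,0,0]],"claw":[0,0]}'
```

```text
t: 26.12
tcp_pos: [0.5581, 0.1677, 0.0571]
ee_rot: [0.966, -0.021, -0.259, -0.006]
force: [0.6, -0.5, -2.1]
width: 0.0591
grip_force: 35.0
```

```bash
python3 -m creep '{"travel":[[0,0,0.03],[0,0,0]],"dr":[[0,0,0],[0,0,0]],"claw":[0,0]}'
python3 -m creep '{"travel":[[0,0,0.02],[0,0,0]],"dr":[[0,0,0],[0,0,0]],"claw":[0,0]}'
```

```text
t: 26.38
tcp_pos: [0.5577, 0.1677, 0.0563]
ee_rot: [0.966, -0.021, -0.259, -0.006]
force: [0.2, -0.4, -1.3]
width: 0.0593
grip_force: 35.0
t: 26.62
tcp_pos: [0.5574, 0.1678, 0.0558]
ee_rot: [0.966, -0.021, -0.259, -0.006]
force: [-0.3, -0.2, -1.1]
width: 0.0597
grip_force: 35.0
```

```bash
python3 -m creep '{"travel":[[0,0,0.02],[0,0,0]],"dr":[[0,0,0],[0,0,0]],"claw":[0,0]}'
```

```text
t: 26.88
tcp_pos: [0.5571, 0.1678, 0.0553]
ee_rot: [0.966, -0.021, -0.259, -0.006]
force: [-0.5, 0.3, -0.9]
width: 0.0595
grip_force: 35.0
```

```bash
python3 -m creep '{"travel":[[0,0,0.03],[0,0,0]],"dr":[[0,0,0],[0,0,0]],"claw":[0,0]}'
```

```text
t: 27.12
tcp_pos: [0.5566, 0.1678, 0.0545]
ee_rot: [0.966, -0.021, -0.259, -0.006]
force: [0.3, -0.4, -0.9]
width: 0.0594
grip_force: 35.0
```

```bash
python3 - <<'E'
from h import *
w=grab_frame('wrist'); cv2.imwrite('pics/w5.png',cv2.resize(w[100:400,140:440],(600,600),interpolation=cv2.INTER_CUBIC))
for nm,p in(('lip top',LIP+.022*N),('lip base top-of-lower',LIP+.008*N),('c16',LIP+.016*N),('c24',LIP+.024*N)):
    print(nm,[(2*(proj('wrist',rw(V,p+np.array([0,y,0])))-[140,100])).round(0) for y in(.03,-.03)])
s=observe();Q=R.from_quat(s['ee_rot'])
print('held edge',[(2*(proj('wrist',s['tcp_pos']+Q.apply([.0225,y,.002]))-[140,100])).round(0) for y in(-.03,.03)])
E
```

```text
lip top [array([399., 222.]), array([170., 222.])]
lip base top-of-lower [array([390., 210.]), array([179., 210.])]
c16 [array([395., 217.]), array([174., 217.])]
c24 [array([400., 224.]), array([169., 224.])]
held edge [array([174., 226.]), array([398., 226.])]
```

View pics/w5.png

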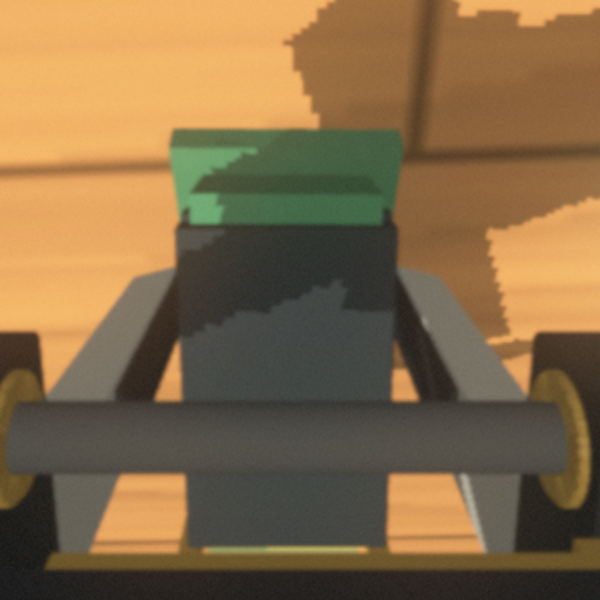

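The lip's top face is at (190..383, 193..225) and the held coaster's edge at (177..397, 226). It is centred, about 2 mm short of the lip. The coaster's underside belongs 8 mm above the bed and I had aimed at 16 mm, so about 3 mm remain.

```bash
python3 -m creep '{"travel":[[0,0,0.04],[0,0,0.02],[0,0,0]],"dr":[[0,0,0],[0,0,0],[0,0,0]],"claw":[0,0,0]}'
python3 -m creep '{"travel":[[0,0,0.03],[0,0,0]],"dr":[[0,0,0],[0,0,0]],"claw":[0,0]}'
```

```text
t: 27.55
tcp_pos: [0.5559, 0.1679, 0.0531]
ee_rot: [0.966, -0.021, -0.259, -0.006]
force: [0.6, 0.6, -1.7]
width: 0.0595
grip_force: 35.1
t: 27.8
tcp_pos: [0.5557, 0.1679, 0.0527]
ee_rot: [0.966, -0.021, -0.258, -0.006]
force: [2.0, 0.5, 1.5]
width: 0.0596
grip_force: 35.0
```

```bash
python3 -m creep '{"travel":[[0,0,0.02],[0,0,0]],"dr":[[0,0,0],[0,0,0]],"claw":[0,0]}'
```

```text
t: 28.05
tcp_pos: [0.5556, 0.1678, 0.0524]
ee_rot: [0.966, -0.021, -0.258, -0.006]
force: [2.6, -0.6, 4.8]
width: 0.0598
grip_force: 35.0
```

Contact at the predicted depth. Releasing and backing out along the tool axis.

```bash
python3 -m creep '{"travel":[[0,0,-0.02],[0,0,0],[0,0,0],[0,0,0],[0,0,0],[0,0,-0.3],[0,0,-0.6],[0,0,-0.9]],"dr":[[0,0,0],[0,0,0],[0,0,0],[0,0,0],[0,0,0],[0,0,0],[0,0,0],[0,0,0]],"claw":[0.3,0.35,0.5,0.7,1,1,1,1]}'
python3 -m creep '{"travel":[[0,0,-1],[0,0,-1],[0,0,-1],[0,0,-0.5],[0,0,0],[0,0,0],[0,0,0],[0,0,0]],"dr":[[0,0,0],[0,0,0],[0,0,0],[0,0.04,0],[0,0.05,0],[0,0.05,0],[0,0.0267,0],[0,0,0]],"claw":[1,1,1,1,-1,-1,-1,-1]}'
python3 - <<'E'
from h import *
w=grab_frame('wrist');cv2.imwrite('pics/w6.png',w)
need((.42,.17,.23),xdir=(1,-.0446,0))
print(bar(V,1.907),bar(V,0),rw(V,np.array([.033,0,.101])))
E
```

```text
t: 29.05
tcp_pos: [0.5823, 0.1666, 0.0994]
ee_rot: [0.966, -0.021, -0.259, -0.006]
force: [0.3, 0.1, 0.0]
width: 0.0939
grip_force: 0.0
t: 30.05
tcp_pos: [0.6337, 0.1647, 0.192]
ee_rot: [1.0, -0.022, 0.001, -0.0]
force: [0.7, 0.6, 0.4]
width: 0.0576
grip_force: 0.0
t 30.1 tcp [0.6345 0.1645 0.1912] w 0.0534 F [-0.9 -0.1 -0.4]
 shift now-axes [-7.15  0.13 -1.3 ]  dr [-0.0001 -0.0001  0.0003]  shift target-axes [-7.15  0.14 -1.29]
[0.49330022 0.17107292 0.15994813] [0.53404115 0.16925466 0.071     ] [0.48213282 0.17157131 0.101     ]
```

```bash
python3 -m creep '{"travel":[[0,0,-1],[-0.75,0,0],[-1,0,0],[-1,0,0],[-1,0,0],[-1,0,0],[-1,0,0],[0,0,0]],"dr":[[0,0,0],[0,0,0],[0,0,0],[0,0,0],[0,0,0],[0,0,0],[0,0,0],[0,0,0]],"claw":[-1,-1,-1,-1,-1,-1,-1,-1]}'
python3 - <<'E'
from h import *
need((.462,.172,.136),xdir=(1,-.0446,0))
P=[]
for c in('top','scene'):
  grab_frame(c)
  for n in('coaster','keeper_bar'):
    q=spot_point(c,n)[:3]; print(c,n,[(np.round(a['point']),round(a['confidence'],2)) for a in q])
  print(' exp',proj(c,rw(V,LIP+UP*.05+N*.008)),proj(c,bar(V,1.907)))
E
```

```text
t: 31.1
tcp_pos: [0.4625, 0.1721, 0.2205]
ee_rot: [1.0, -0.022, -0.0, -0.0]
force: [0.0, 1.2, -0.1]
width: 0.0003
grip_force: 0.0
t 31.1 tcp [0.4625 0.1721 0.2205] w 0.0003 F [ 0.   1.2 -0.1]
 shift now-axes [-0.01  0.    2.82]  dr [-0.      0.0001  0.0003]  shift target-axes [-0.02  0.    2.82]
top coaster [(array([204., 231.]), 0.59)]
top keeper_bar [(array([197., 243.]), 0.46)]
 exp [207.19426039 233.98507051] [199.49139121 242.70907718]
scene coaster [(array([354., 212.]), 0.69)]
scene keeper_bar [(array([361., 169.]), 0.68), (array([434., 237.]), 0.37)]
 exp [354.31981587 212.02342808] [360.8880413  174.62160346]
```

```bash
python3 -m creep '{"travel":[[0,0,0.9],[0,0,0.9],[0,0,0.7],[0,0,0.32],[0,0,0],[0.4,0,0],[0.4,0,0],[0,0,0]],"dr":[[0,0,0],[0,0,0],[0,0,0],[0,0,0],[0,0,0],[0,0,0],[0,0,0],[0,0,0]],"claw":[-1,-1,-1,-1,-1,-1,-1,-1]}'
python3 -m creep '{"travel":[[0.3,0,0],[0.3,0,0],[0.3,0,0],[0.13,0,0],[0,0,0]],"dr":[[0,0,0],[0,0,0],[0,0,0],[0,0,0],[0,0,0]],"claw":[-1,-1,-1,-1,-1]}'
python3 -m creep '{"travel":[[-0.1,0,-0.5],[0,0,-0.8],[0,0,-0.7],[0.4,0,0],[0.4,0,0],[0,0,0]],"dr":[[0,0,0],[0,0,0],[0,0,0],[0,0,0],[0,0,0],[0,0,0]],"claw":[-1,-1,-1,-1,-1,-1]}'
python3 - <<'E'
from h import *
need((.537,.169,.0845),xdir=(1,-.0446,0))
for c in('top','scene','wrist'):
  grab_frame(c); print(c,[(np.round(a['point']),round(a['confidence'],2)) for a in spot_point(c,'keeper_bar')[:3]],[proj(c,bar(V,k)).round(0) for k in(1.9,1.2,.8,0)])
E
```

```text
t: 32.4
tcp_pos: [0.4878, 0.1708, 0.1358]
ee_rot: [1.0, -0.022, 0.001, -0.0]
force: [0.4, -0.1, 0.4]
width: 0.0007
grip_force: 0.0
t: 33.02
tcp_pos: [0.5169, 0.1694, 0.1345]
ee_rot: [1.0, -0.022, -0.001, 0.0]
force: [-1.9, -0.7, -1.6]
width: 0.0006
grip_force: 1.2
t: 33.78
tcp_pos: [0.5388, 0.1682, 0.1938]
ee_rot: [1.0, -0.022, -0.001, 0.0]
force: [0.4, -0.4, -0.2]
width: 0.0006
grip_force: 0.0
t 33.77 tcp [0.5388 0.1682 0.1938] w 0.0006 F [ 0.4 -0.4 -0.2]
 shift now-axes [-0.05 -0.03  3.64]  dr [ 0.0002  0.0006 -0.    ]  shift target-axes [-0.06 -0.02  3.64]
top [(array([200., 224.]), 0.65)] [array([200., 243.]), array([202., 227.]), array([204., 224.]), array([207., 230.])]
scene [(array([144., 203.]), 0.46)] [array([361., 175.]), array([359., 192.]), array([358., 201.]), array([355., 210.])]
wrist [] [array([282., 297.]), array([282., 238.]), array([283., 216.]), array([283., 209.])]
```

```bash
python3 -m creep '{"travel":[[-0.05,0,0.6],[0,0,0.6],[0,0,0.5],[0,0,0.5],[0,0,0.5],[0,0,0.4],[0,0,0.3],[0,0,0.1]],"dr":[[0,0,0],[0,0,0],[0,0,0],[0,0,0],[0,0,0],[0,0,0],[0,0,0],[0,0,0]],"claw":[-1,-1,-1,-1,-1,-1,-1,-1]}'
python3 -m creep '{"travel":[[0,0,0.1],[0,0,0]],"dr":[[0,0,0],[0,0,0]],"claw":[-1,-1]}'
```

```text
t: 35.08
tcp_pos: [0.5364, 0.1686, 0.0895]
ee_rot: [1.0, -0.022, -0.001, 0.0]
force: [-1.1, 0.5, 0.2]
width: 0.0001
grip_force: 0.3
t: 35.33
tcp_pos: [0.537, 0.1687, 0.0875]
ee_rot: [1.0, -0.022, 0.0, -0.0]
force: [-0.1, -0.4, -0.6]
width: 0.0007
grip_force: 0.0
```

```bash
python3 -m creep '{"travel":[[0,0,0.07],[0,0,0]],"dr":[[0,0,0],[0,0,0]],"claw":[-1,-1]}'
python3 -m creep '{"travel":[[0,0,0.05],[0,0,0]],"dr":[[0,0,0],[0,0,0]],"claw":[-1,-1]}'
python3 -m creep '{"travel":[[0,0,0.04],[0,0,0]],"dr":[[0,0,0],[0,0,0]],"claw":[-1,-1]}'
```

```text
t: 35.58
tcp_pos: [0.5369, 0.1687, 0.0853]
ee_rot: [1.0, -0.022, 0.0, -0.0]
force: [0.3, -0.4, 0.5]
width: 0.0002
grip_force: 0.1
t: 35.83
tcp_pos: [0.5369, 0.1687, 0.0843]
ee_rot: [1.0, -0.022, 0.0, -0.0]
force: [-0.2, -0.7, 2.9]
width: 0.0002
grip_force: 1.4
t: 36.08
tcp_pos: [0.537, 0.1687, 0.084]
ee_rot: [1.0, -0.022, 0.001, -0.0]
force: [-2.4, -0.0, 7.0]
width: 0.0002
grip_force: 3.5
```

The keeper stopped firmly at the predicted height. Retreating and checking.

```bash
python3 -m creep '{"travel":[[0,0,-0.5],[0,0,-1],[0,0,-1],[0,0,-1],[-1,0,-1],[-1,0,-1],[-1,0,0],[-1,0,0]],"dr":[[0,0,0],[0,0,0],[0,0,0],[0,0,0],[0,0,0],[0,0,0],[0,0,0],[0,0,0]],"claw":[-1,-1,-1,-1,-1,-1,-1,-1]}'
python3 -m creep '{"travel":[[-1,0,0],[-0.5,0,0],[0,0,0],[0,0,0]],"dr":[[0,0,0],[0,0,0],[0,0,0],[0,0,0]],"claw":[-1,-1,-1,-1]}'
python3 - <<'E'
from h import *
E={'coaster':rw(V,LIP+UP*.05+N*.008),'keeper_bar':bar(V,0),'tealight':(.5445,.0113,.004),'mat':(.543,.011,0),'pot':(.732,-.026,.004),'carabiner':(.456,0,.003)}
for c in('top','scene','wrist'):
  cv2.imwrite(f'pics/end_{c}.png',grab_frame(c))
  for n,e in E.items(): print(c,n,[(np.round(a['point']),round(a['confidence'],2)) for a in spot_point(c,n)[:2]],proj(c,e).round(0))
E
```

```text
t: 37.08
tcp_pos: [0.4163, 0.174, 0.2486]
ee_rot: [1.0, -0.022, 0.001, -0.0]
force: [0.0, -0.1, 0.6]
width: 0.0008
grip_force: 0.0
t: 37.58
tcp_pos: [0.3727, 0.1759, 0.2475]
ee_rot: [1.0, -0.022, 0.0, 0.0]
force: [-0.1, 0.1, -0.2]
width: 0.0007
grip_force: 0.0
top coaster [(array([204., 236.]), 0.6)] [207. 234.]
top keeper_bar [(array([205., 230.]), 0.48)] [207. 230.]
top tealight [(array([275., 232.]), 0.63)] [276. 231.]
top mat [(array([277., 230.]), 0.9)] [277. 232.]
top pot [(array([291., 156.]), 0.87)] [293. 156.]
top carabiner [(array([282., 271.]), 0.74)] [281. 269.]
scene coaster [(array([357., 211.]), 0.79)] [354. 212.]
scene keeper_bar [(array([352., 208.]), 0.6)] [355. 210.]
scene tealight [(array([292., 221.]), 0.68)] [292. 225.]
scene mat [(array([294., 223.]), 0.94)] [292. 225.]
scene pot [(array([271., 287.]), 0.78)] [271. 289.]
scene carabiner [(array([289., 198.]), 0.64)] [290. 199.]
wrist coaster [(array([286.,  42.]), 0.94)] [283.  38.]
wrist keeper_bar [(array([281.,  27.]), 0.83)] [283.  27.]
wrist tealight [(array([421.,  28.]), 0.86)] [421.  28.]
wrist mat [] [420.  31.]
wrist pot [] [ 468. -178.]
wrist carabiner [(array([429., 109.]), 0.91), (array([283.,  26.]), 0.31)] [426. 109.]
```

All positions match the expected final state within a few pixels, so I'm handing in.

```bash
python3 -c "from cell import *;print(hand_in())"
```

```text
the job is handed in; nothing more can be done
None
```

I handed the job in at about 38 s; the judge gave no verdict back, but in the final camera check the tealight is on the tile, the coaster is on the lower one in the rack, the keeper is down, and the pot and carabiner are in place (I didn't re-check the comb and clamp).

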